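# Draw down the sample cabinet's flap with the hook rod

## Robot

A 7-joint arm with a two-finger parallel gripper is mounted at the origin on the work surface. World frame = base frame: x ahead of the robot, y to its left, z up, the work surface at z = 0. Lengths are in m, angles in degrees, forces in N, time in s.
With the tool pointing down it reaches from about 0.35 to 0.9 m from the base axis. Payload 19.9 kg.
Tool frame: the origin (TCP) lies on the centre line of the jaws, within the pads' length; the fingertips stand 25 mm ahead of it and the grasp point (between the pads) lies 6 mm ahead of it; z points along the fingers, y is the line along which they close (so a half turn about z gives the same grasp; the last joint's range is limited). The gripper opens to 94 mm and grips with 3 to 60 N. Pads are 16 mm wide; open, the fingers measure 119 mm over their backs; the gripper's body (75 mm by 177 mm) begins 78 mm behind the grasp point.
Start: joints at [62.939, 23.915, -0.59, 92.452, 0.269, 63.638, -3.037], TCP at [0.261, -0.568, 0.23] pointing down, gripper open.
Joint ranges: [-161.28, 161.28], [-22.2, 115.67], [-73.04, 71.86], [3.21, 147.25], [-68.34, 248.33], [10.77, 114.83], [-161.83, 161.83]. Speed limits (degrees/s): [108.29, 108.29, 136.94, 136.94, 172.46, 172.46, 172.46].

## Interface

Orientations are given as [roll, pitch, yaw] about the fixed x, y, z axes, in that order (R = Rz(yaw) Ry(pitch) Rx(roll)).
In Python, from bench import manip, optics gives the robot as it stands. The module is installed in compiled form; this text tells all that it offers.
- The arm moves only by the shell command python3 -m pendant 'ROWS' [OPENING] [FORCE]. ROWS is JSON, a list that holds one entry, the list of rows, each a list of 4 numbers: the shift along the tool's x, y, z in mm, then the turn about the tool's z in rad. In form: [[[dx, dy, dz, yaw], ...]]. A call has 1 to 5 rows; each row shifts and turns the commanded pose from where the row before left it, along the tool's axes as they then stand; what a row does not reach is not made up. A row lasts 1/8 s, in which the tool goes at most 62.5 mm and 10.7 degrees, less where a joint would pass 70% of its speed; a pose out of reach is approached as far as the arm can. A call with a gripper value outside its range is refused whole. OPENING is the opening in per cent of the stroke, from 0 (shut) to 100 (fully open), set as the call begins (- or left out, the last holds). The fingers move at their own pace and stop on an object; FORCE is the grip in N (left out, the last holds). Time passes only in rows, so rows that do not move let the fingers close. It gives the time, the measured TCP pose, the force, the opening and the grip force at its end, in the units of the state.
- manip.sense(): the state, without advancing time (a new reading comes with each control period).
- optics.camera(name): name is "side" or "top"; returns a dict with "image" (400x640x3 uint8, red, green, blue), "fovy" (degrees; the focal length in pixels is half the picture's height over the tangent of half this angle, whatever the lens; pixels are square), "cx", "cy" (the principal point, pixels), "rvec" (rotation vector, rad) and "tvec" (3), from world to camera coordinates, as OpenCV has them. Camera axes: x right, y down, z forward; pixel columns grow to the right and rows downward; lengths in m; the calibration is good to about 2 mm. A picture is of the moment at which its call begins. There is no depth.
- manip.hand_in(): hands the job in; it is judged then, once.
The state is a dict: "time_s": time; "joint_positions": joint angles; "qd": joint speeds; "effort": joint torques, N m; "tcp_pos": TCP position; "tcp_rot": TCP orientation; "wrist_force": force on the tool from outside, world axes, zero at the start; "torque": the same for the moment, N m; "grip_width": finger opening in m; "grip_force": force on a finger pad.
Only numpy, scipy, OpenCV 4.12 (cv2) and the standard library are available. Lean on these libraries where they do the work, as an engineer would, in place of code of your own. Each camera call takes 0.05 s, during which the arm holds its last target. There are 200 camera calls.

## Task

Take the hook rod from its rest, hook its prong into the yellow eye near the top of the blue cabinet flap and draw the flap gently all the way down to its stop. Then unhook, leave the flap down and lay the rod back in both forks of its rest. Touch the cabinet only with the rod, never force it, and leave the jars and the calculator where they are.

Things in the scene. Friction and masses are not known exactly. Their poses are not given: they have to be found in the camera images.
- cabinet: Fixed white sample cabinet, 180 deep (x), 270 wide (y), 331 high; origin at the centre of its underside; its front faces its own -x. Lower bay open, upper compartment shut by the blue flap. A grey top board, underside at z = 319, overhangs the flap's front by 7 mm.
- hinge_mid (a point): Middle of the hinge line along the flap's bottom edge; the line runs along the cabinet's y and lies in the plane of the flap's back face. The flap is 242 wide, 8 thick and reaches 158 from this line.
- flap (a joint): Angle of the flap, rad: 0 shut (upright); grows as its top comes forward (cabinet's -x) and down. The stop is at 1.3, where the flap still slopes up 15 degrees from the hinge. The hinge is stiff (0.5 N m, 4 N at the eye) and stays where it is left.
- rail_end (a point): End, towards the cabinet's -y, of the aluminium rail on the flap's front; moves with the flap. The point lies on the rail's front face, 125 up the flap from the hinge line and 16 in front of it. Rail 190 long (cabinet's y), 16 high. A black end block, 6 wide, stands 4 proud of the rail here and at the other end.
- rail_mid (a point): Middle of the rail's front face. The eye is clamped on the rail at an unmeasured place, its middle anywhere within 65 of this point along the cabinet's y: feel or look for it. Yellow D of 8 mm bar, square to the flap, level with this point when shut: legs 22 apart inside, 38 over all; cross bar's centre 50 out from the rail. Its black clamp (32 wide, 26 high, 8 thick) holds 40 N.
- rod_center (a point): Middle of the hook rod's black rubber grip, near the centre of mass; x runs along the rod to the hook, z is up as it lies in the rest. Grip 64 long, 22 wide, 26 high. 12 mm square aluminium bar from 130 behind to 105 ahead, 20 mm square red end at the tail (155 behind); ahead, an 8 mm round red neck on the axis to 165, where the prong turns down. About 180 g.
- rod_prong (a point): Lower tip of the hook's prong, an 8 mm round bar with rounded end. The prong's axis is 165 ahead of the grip's middle, its tip 24 below the rod's axis and 20 below the neck's underside. It goes into the eye along the flap, from above while the flap is shut.
- rest: Fixed grey rest: base plate 220 (x) by 90 (y) by 10, origin at the centre of its underside. Two forks, 14 thick, at x = -85 and +85, each with an 18 wide slot along x that flares to about 44 at its top, z = 97; slot floor at z = 62. The rod starts in the forks, axis at z = 68, grip within 8 of midway, hook to the rest's +x, prong down.
- jar_a: Bystander: white jar, 68 diameter, 85 high; origin at the centre of its underside.
- jar_b: Bystander: clear jar with white cap, 56 diameter, 75 high; origin at the centre of its underside.
- calculator: Bystander: black calculator lying flat, 150 by 90 by 16; origin at the centre of its underside.
Mind the look-alikes: they are no part of the job. What is meant by the rest is not orange or pink, and is the larger of those in its own colour.

How it is judged:
By the outcome, as a careful person would: the job done as asked, in the order asked, and still so for the second after the job is handed in, with the robot touching nothing.
It also fails if it takes over 72 s, if anything falls off the work surface, if the arm or the gripper's body presses on something with over 40 N, if the wrist force passes 120 N, or if a joint passes its speed limit or range.

## Working session

There is one attempt and no reset: what is moved stays moved. The work goes in short steps, Python scripts to look and compute and a shell command to move; the robot and the scene stay as the last step left them, time stands still between calls to the robot, and variables do not carry over. Pictures are saved under pics/ and viewed, at most 10 in all, crops included, and the job is handed in when it is done.

```bash
mkdir -p pics; cat > h.py <<'E'
import numpy as np,cv2
from bench import manip,optics
def cam(n):
    c=optics.camera(n); R=cv2.Rodrigues(np.array(c["rvec"],float))[0]; f=c["image"].shape[0]/2/np.tan(np.radians(c["fovy"])/2)
    c.update(R=R,f=f,t=np.array(c["tvec"],float).ravel()); c["C"]=-R.T@c["t"]; return c
def ray(c,u,v): return c["R"].T@np.array([(u-c["cx"])/c["f"],(v-c["cy"])/c["f"],1.])
def plane(c,u,v,z):
    d=ray(c,u,v); return c["C"]+d*(z-c["C"][2])/d[2]
def proj(c,p):
    q=c["R"]@np.asarray(p,float)+c["t"]; return q[:2]/q[2]*c["f"]+[c["cx"],c["cy"]]
def tri(a,ua,b,ub):
    A=[];B=[]
    for c,u in((a,ua),(b,ub)):
        d=ray(c,*u);d/=np.linalg.norm(d);P=np.eye(3)-np.outer(d,d);A.append(P);B.append(P@c["C"])
    p=np.linalg.solve(sum(A),sum(B)); return p,[np.round(np.linalg.norm(A[i]@(p-(a,b)[i]["C"]))*1000,1) for i in(0,1)]
def save(n,im): cv2.imwrite("pics/"+n,cv2.cvtColor(im,cv2.COLOR_RGB2BGR))
E
python3 - <<'E'
from h import *
for n in("top","side"):
    c=cam(n);save(n+"0.png",c["image"]);print(n,c["C"],c["f"],c["cx"],c["cy"],ray(c,320,200), {k:v for k,v in c.items() if k not in("image","R","C","t","f")})
s=manip.sense();print(s)
E
```

```text
top [0.37939797 0.07052537 1.40474602] 443.2734574230678 311.2015665649341 200.10464267951554 [ 0.08646465 -0.02262101 -0.99619586] {'fovy': 48.56872209769813, 'cx': 311.2015665649341, 'cy': 200.10464267951554, 'rvec': array([ 2.17579026, -2.18121676,  0.09706892]), 'tvec': array([0.06792011, 0.49902696, 1.36696268])}
side [-0.10023296  0.69471972  1.07762978] 378.62841823925027 317.05059002265597 201.49524079352074 [ 0.47359906 -0.50945291 -0.718497  ] {'fovy': 55.688032477211664, 'cx': 317.05059002265597, 'cy': 201.49524079352074, 'rvec': array([ 1.02910418, -2.48467534,  1.00982381]), 'tvec': array([0.39737465, 0.3434321 , 1.17393179])}
{'time_s': 0.1, 'joint_positions': array([62.93760752, 23.94486273, -0.59181816, 92.47972698,  0.27094845,
       63.63531596, -3.03493473]), 'qd': array([ 0.07516978, -0.15070437,  0.0682965 , -0.13793329,  0.04061023,
        0.00309937,  0.07112387]), 'effort': array([ 1.00987636e-03, -8.52585125e+01,  6.39679972e-01, -4.26695573e+01,
       -4.89322620e-02,  1.64121855e-02,  4.36947494e-05]), 'tcp_pos': array([ 0.26089827, -0.56763444,  0.22990227]), 'tcp_rot': array([-1.79941690e+02,  5.54754530e-03,  2.46889189e+01]), 'wrist_force': array([ 0.02974602,  0.2799885 , -0.74129619]), 'torque': array([ 0.04061014, -0.00706391, -0.02586144]), 'grip_force': 0.0, 'grip_width': 0.09402069020340535}
```

View pics/top0.png

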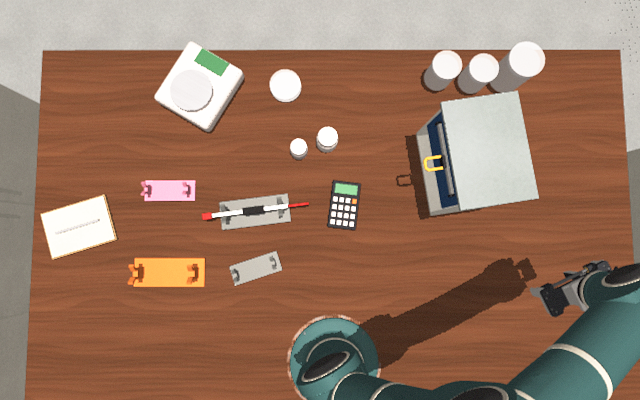

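View pics/side0.png

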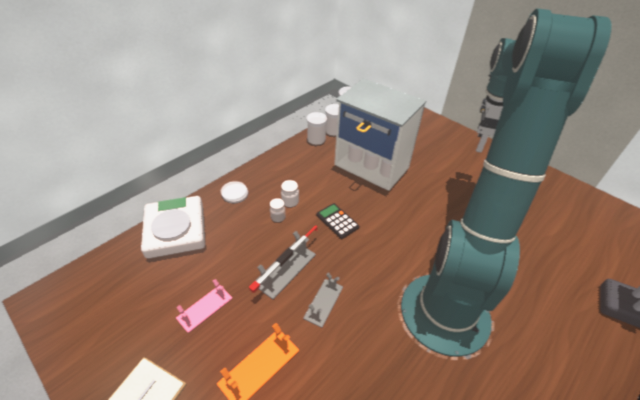

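Top view: the grey rests are the large one at (255,212), which holds the rod, and a small empty one at (255,268). Orange (168,272) and pink (168,190) are decoys. The large grey one fits, since it isn't orange or pink, is the larger of the greys, and carries the rod with tail (207,216) and hook (308,204). The cabinet is at (485,155) with the eye at (432,163), and its front faces image left (+y). One enlarged crop should confirm this.

```bash
python3 - <<'E'
from h import *
T=cam("top");S=cam("side")
def crop(c,x,y,w,h,k): return cv2.resize(c["image"][y:y+h,x:x+w],None,fx=k,fy=k,interpolation=cv2.INTER_CUBIC)
im=np.zeros((600,800,3),np.uint8)
a=crop(T,195,180,130,110,3);im[:330,:390]=a
b=crop(S,235,215,100,82,4);im[:328,400:800]=b
c=crop(T,405,90,140,90,2.9);im[335:335+261,:406]=c
d=crop(S,325,80,110,72,3.5);im[335:335+252,410:410+385]=d
save("crop1.png",im)
for n,c in(("top",T),("side",S)):
    hsv=cv2.cvtColor(c["image"],cv2.COLOR_RGB2HSV)
    for nm,lo,hi in(("red1",(0,170,110),(4,255,255)),("red2",(174,170,110),(180,255,255)),("yel",(19,150,140),(32,255,255))):
        m=cv2.inRange(hsv,lo,hi);N,_,st,ce=cv2.connectedComponentsWithStats(m)
        for i in range(1,N):
            if st[i,4]>8: print(n,nm,st[i],ce[i].round(1))
E
```

```text
top red1 [288 202  21   5  63] [298.4 204.2]
top red1 [202 212  10   8  66] [206.2 215.8]
top yel [423 155  20  16  90] [431.5 163.1]
top yel [142 259  62  27 340] [188.5 268.9]
top yel [165 284  13   2  14] [170.7 284.9]
side red1 [306 226  11  10  38] [311.2 230.3]
side red1 [249 282  10   9  59] [253.4 286. ]
side yel [357 123  13   9  39] [362.3 127.6]
```

View pics/crop1.png

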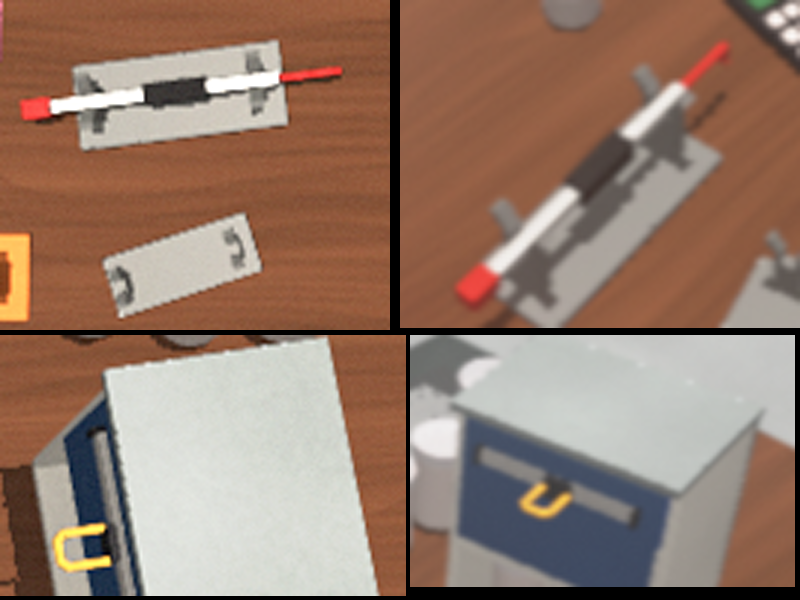

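The crop confirms the rod lies in the larger grey rest (top view, x 220–290, y 194–230), hook to the right. The eye's D is at about (432,163) in the top view and (362,128) in the side view. Next I measure the axes and heights.

```bash
python3 - <<'E'
from h import *
T=cam("top");S=cam("side")
H=lambda c:cv2.cvtColor(c["image"],cv2.COLOR_RGB2HSV)
def comp(m,box):
    z=np.zeros_like(m);x,y,w,h=box;z[y:y+h,x:x+w]=m[y:y+h,x:x+w];N,l,st,ce=cv2.connectedComponentsWithStats(z);i=1+st[1:,4].argmax();return l==i,ce[i],st[i]
def red(c): return cv2.inRange(H(c),(0,130,90),(5,255,255))|cv2.inRange(H(c),(174,130,90),(180,255,255))
blk=lambda c:cv2.inRange(H(c),(0,0,0),(180,110,75))
# rod
_,tT,_=comp(red(T),(195,205,25,20));_,tS,_=comp(red(S),(240,275,25,22))
mn,nT,sT=comp(red(T),(280,195,35,15));mS,nS,sS=comp(red(S),(300,220,22,18))
gT=comp(blk(T),(240,203,28,14));gS=comp(blk(S),(270,240,30,30))
tail=tri(T,tT,S,tS);grip=tri(T,gT[1],S,gS[1]);neck=tri(T,nT,S,nS)
print("tail",tail,"grip",grip,"neck",neck,gT[2],gS[2])
# hook end in top: far end of red
ys,xs=np.nonzero(mn);i=xs>=xs.max()-1;print("hook top px",xs[i].mean(),ys[i].mean(),plane(T,xs[i].mean(),ys[i].mean(),.068))
d=neck[0]-tail[0];print("rod yaw",np.degrees(np.arctan2(d[1],d[0])), "dist tail-grip",np.linalg.norm(grip[0]-tail[0]),"neck",np.linalg.norm(d))
for z in(.068,):
  print("planes z.068: tail",plane(T,*tT,z+.005),"grip",plane(T,*gT[1],z+.01),"neck",plane(T,*nT,z+.003))
# rest base: grey
g=cv2.inRange(H(T),(0,0,110),(180,40,200));
m,c0,s0=comp(g,(212,190,84,45));r=cv2.minAreaRect(np.argwhere(m)[:,::-1].astype(np.float32));print("rest rect",r,[plane(T,*p,.010).round(4) for p in cv2.boxPoints(r)],plane(T,*r[0],.010))
# cabinet top
m,c0,s0=comp(cv2.inRange(H(T),(0,0,140),(180,40,230)),(438,88,105,130))
m=cv2.morphologyEx(m.astype(np.uint8),cv2.MORPH_OPEN,np.ones((9,9)))
r=cv2.minAreaRect(np.argwhere(m)[:,::-1].astype(np.float32));P=np.array([plane(T,*p,.331) for p in cv2.boxPoints(r)]);print("cab",r,P.round(4).tolist(),P.mean(0), [np.linalg.norm(P[i]-P[i-1]).round(4) for i in range(4)],[np.degrees(np.arctan2(*(P[i]-P[i-1])[1::-1])).round(2) for i in range(4)])
# eye
ye=lambda c:cv2.inRange(H(c),(17,110,110),(34,255,255))
mT,eT,sT=comp(ye(T),(415,148,35,25));mS,eS,sS=comp(ye(S),(350,115,28,20))
print("eye",eT,sT,eS,sS,tri(T,eT,S,eS))
for n,m in(("T",mT),("S",mS)):
    print(n);print("\n".join("".join("#" if v else "." for v in row) for row in m[(slice(150,176),slice(418,450)) if n=="T" else (slice(116,136),slice(350,378))]))
E
```

```text
tail (array([0.44952763, 0.38334435, 0.06956027]), [np.float64(1.4), np.float64(1.4)]) grip (array([0.46334068, 0.24254672, 0.06474285]), [np.float64(1.2), np.float64(1.2)]) neck (array([0.48235982, 0.10563364, 0.0718619 ]), [np.float64(0.5), np.float64(0.5)]) [242 206  23  10 160] [281 251  11  14  47]
hook top px 307.5 203.0 [0.48640105 0.07802694 0.068     ]
rod yaw -83.25753653998655 dist tail-grip 0.14155557006888334 neck 0.27965422533908285
planes z.068: tail [0.44829794 0.38152891 0.073     ] grip [0.46342378 0.24163694 0.078     ] neck [0.48278797 0.10595097 0.071     ]
rest rect ((255.6307830810547, 218.5461883544922), (13.395750999450684, 69.08734130859375), 82.87498474121094) [array([0.4501, 0.3521, 0.01  ]), array([0.4766, 0.1365, 0.01  ]), array([0.4347, 0.1312, 0.01  ]), array([0.4083, 0.3463, 0.01  ])] [0.44237272 0.2416172  0.01      ]
cab ((489.5235595703125, 150.12783813476562), (111.85968017578125, 78.96310424804688), 79.57928466796875) [[0.7152, -0.254, 0.331], [0.7513, -0.4485, 0.331], [0.4762, -0.486, 0.331], [0.4419, -0.2956, 0.331]] [ 0.59615509 -0.37102921  0
[... 1101 characters left out ...]
...................
................................
................................
................................
S
............................
............................
............................
............................
............................
............................
............##..............
..........####..............
.........#####..............
........#####.....###.......
.......####......####.......
.......###......#####.......
.......###.....#####........
.......###########..........
........#########...........
..........######............
............................
............................
............................
............................
```

```bash
python3 - <<'E'
from h import *
T=cam("top");S=cam("side")
H=cv2.cvtColor(T["image"],cv2.COLOR_RGB2HSV)
m=cv2.inRange(H,(0,0,140),(180,40,230));m[:, :438]=0;m[:88]=0;m[218:]=0;m[:,545:]=0
m=cv2.morphologyEx(m,cv2.MORPH_OPEN,np.ones((9,9)));ct=max(cv2.findContours(m,0,1)[0],key=cv2.contourArea)[:,0]
P=np.array([plane(T,u,v,.331)[:2] for u,v in ct])
# assign edges: use hull approx, fit lines
r=cv2.minAreaRect((P*1000).astype(np.float32));print("board metric",r);B=cv2.boxPoints(r)/1000
for i in range(4):
    a,b=B[i-1],B[i];t=(b-a)/np.linalg.norm(b-a);n=np.array([-t[1],t[0]]);dd=(P-a)@n;s=(P-a)@t;L=np.linalg.norm(b-a)
    k=(abs(dd)<.006)&(s>.03)&(s<L-.03);vx,vy,x0,y0=cv2.fitLine((P[k]*1000).astype(np.float32),cv2.DIST_HUBER,0,.01,.01).ravel()
    print("edge",k.sum(),"mid",x0,y0,"ang",np.degrees(np.arctan2(vy,vx)))
m=cv2.inRange(H,(17,110,110),(34,255,255));m[:,:415]=0;m[:148]=0;m[173:]=0;m[:,450:]=0
uv=np.argwhere(m)[:,::-1];E=np.array([plane(T,u,v,.285)[:2]*1000 for u,v in uv])
for yaw in(-80,-81,-82):
    c,s=np.cos(np.radians(yaw)),np.sin(np.radians(yaw));X=E@[c,s];Y=E@[-s,c]
    k=X<X.min()+7;far=(X>X.min()+12);lo=Y[far&(Y<Y.mean())];hi=Y[far&(Y>Y.mean())]
    xc=X.min()+2+0*X[0];print(yaw,"extentX",X.min(),X.max(),"Y",Y.min(),Y.max(),"legs",lo.mean(),hi.mean(),"bar ctr world",(X[k].mean()*np.array([c,s])+((lo.mean()+hi.mean())/2)*np.array([-s,c])).round(1))
# legs direction slope
    for q,nm in((far&(Y<Y.mean()),"lo"),(far&(Y>Y.mean()),"hi")): print(nm,np.degrees(np.polyfit(X[q],Y[q],1)[0]).round(2),end=" ")
print([plane(T,u,v,.331).round(4) for u,v in((440,110),)])
# blocks: enlarged
def crop(c,x,y,w,h,k): return cv2.resize(c["image"][y:y+h,x:x+w],None,fx=k,fy=k,interpolation=cv2.INTER_NEAREST)
im=np.zeros((600,800,3),np.uint8);im[:600,:360]=crop(T,415,100,60,100,6);im[:480,370:800]=crop(S,332,90,86,96,5);save("crop2.png",im)
E
```

```text
board metric ((596.8563232421875, -369.8974609375), (274.24456787109375, 194.82667541503906), 8.6702880859375)
edge 81 mid 580.6637 -278.27182 ang 8.698624
edge 54 mid 462.5636 -390.73672 ang -81.35618
edge 85 mid 609.94745 -465.27313 ang 8.505643
edge 55 mid 729.05444 -350.42282 ang -81.4701
-80 extentX 314.37588250186184 363.8614785313421 Y 500.2525006186343 539.1506095797441 legs 504.84405421948185 534.5812295296113 bar ctr world [ 567. -223.]
lo -1.53 hi -0.71 -81 extentX 305.17856281844365 354.4437280637557 Y 506.21494735413796 545.1546599631955 legs 510.7890264174601 540.5704053422787 bar ctr world [ 567.5 -222.9]
lo -0.59 hi -0.2 -82 extentX 295.88828278845983 344.9180106030277 Y 512.0231961128632 550.9926509561902 legs 516.5443903412086 546.3543686528033 bar ctr world [ 568.  -222.7]
lo 0.66 hi 0.74 [array([ 0.6956, -0.2521,  0.331 ])]
```

View pics/crop2.png

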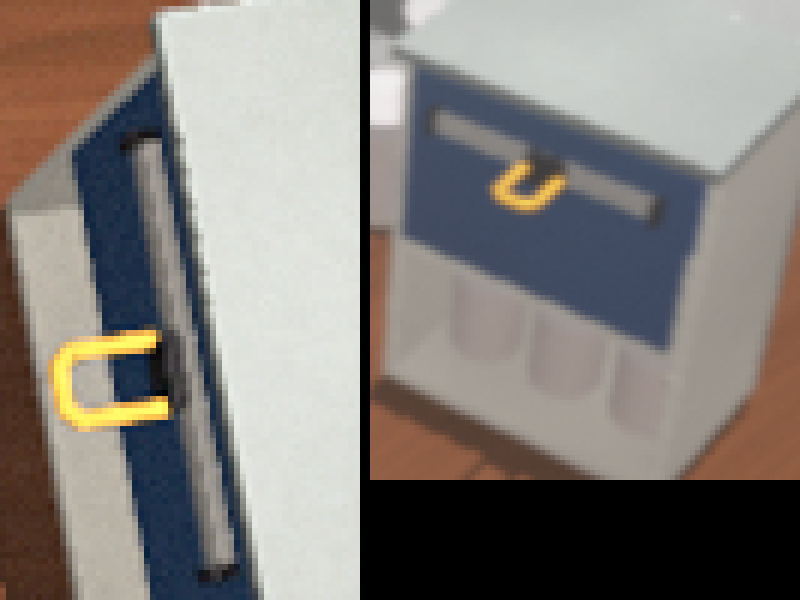

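Cabinet yaw is about -81.4°, the cross bar's centre about (0.568,-0.223,0.284), and the grip about (0.465,0.241,0.068) with rod yaw -83°. Now moving.

```bash
cat >> h.py <<'E'
def togo(x,y,z,yaw=None):
    """tool-axis shift (mm) and turn to a world TCP target, tool down"""
    from scipy.spatial.transform import Rotation as R
    s=manip.sense();r=R.from_euler("xyz",s["tcp_rot"],degrees=True);d=r.inv().apply(np.array([x,y,z])-s["tcp_pos"])*1000
    dy=0 if yaw is None else (yaw-s["tcp_rot"][2]+180)%360-180
    print("t",s["time_s"],"pos",(s["tcp_pos"]*1000).round(1),"rot",s["tcp_rot"].round(2),"| shift",d.round(1),"turn",round(-np.radians(dy),3),"| F",s["wrist_force"].round(1),"w",round(s["grip_width"]*1000,1),"gf",round(s["grip_force"],1))
    # equal shift after turning to yaw
    if yaw is not None:
        r2=R.from_euler("xyz",[180,0,yaw],degrees=True);print("  after turn:",(r2.inv().apply(np.array([x,y,z])-s["tcp_pos"])*1000).round(1))
E
python3 -m pendant '[[[16,-28,0,0],[16,-28,0,0],[16,-28,0,0],[16,-28,0,0],[16,-28,0,0]]]' 60
python3 -m pendant '[[[16,-28,0,0],[16,-28,0,0],[16,-28,0,0],[16,-28,0,0],[16,-28,0,0]]]'
python3 -c "
from h import *
togo(.465,.241,.15,97)"
```

```text
time_s: 1.02
tcp_pos: [0.2753, -0.4062, 0.2305]
tcp_rot: [180.0, 0.0, 24.7]
wrist_force: [0.4, -0.7, 0.2]
grip_width: 0.0567
grip_force: 0.0
time_s: 1.65
tcp_pos: [0.2895, -0.2456, 0.2306]
tcp_rot: [180.0, -0.0, 24.7]
wrist_force: [1.2, -0.0, 0.2]
grip_width: 0.0563
grip_force: 0.0
t 1.65 pos [ 289.5 -245.6  230.6] rot [179.98  -0.    24.69] | shift [ 362.7 -368.9   80.4] turn -1.262 | F [ 1.2 -0.   0.2] w 56.3 gf 0.0
  after turn: [461.6 233.5  80.6]
```

```bash

python3 -m pendant '[[[0,0,0,-0.158],[0,0,0,-0.158],[0,0,0,-0.158],[0,0,0,-0.158],[0,0,0,-0.158]]]' >/dev/null
python3 -m pendant '[[[0,0,0,-0.158],[0,0,0,-0.158],[0,0,0,-0.158],[40,20,0,0],[40,20,0,0]]]' >/dev/null
python3 -m pendant '[[[40,20,0,0],[40,20,0,0],[40,20,0,0],[40,20,0,0],[40,20,0,0]]]' >/dev/null
python3 -m pendant '[[[40,20,0,0],[40,20,0,0],[40,20,0,0],[40,20,0,0],[0,0,0,0]]]'
python3 -c "
from h import *
togo(.465,.241,.15,97)
for n in('top','side'): save(n+'1.png',cam(n)['image'])"
```

```text
time_s: 4.15
tcp_pos: [0.4533, 0.22, 0.2303]
tcp_rot: [-180.0, -0.1, 97.3]
wrist_force: [0.1, -1.3, -0.6]
grip_width: 0.0565
grip_force: 0.0
t 4.15 pos [453.3 220.  230.3] rot [-1.7997e+02 -1.1000e-01  9.7310e+01] | shift [19.2 14.3 80.3] turn 0.005 | F [ 0.1 -1.3 -0.6] w 56.5 gf 0.0
  after turn: [19.4 14.1 80.3]
```

```bash

python3 -m pendant '[[[19,14,20,0],[0,0,30,0],[0,0,30,0],[0,0,30,0],[0,0,0,0]]]' >/dev/null
python3 -c "
from h import *
togo(.465,.241,.074,97)
im=[cv2.resize(cam('top')['image'][170:260,190:330],None,fx=2.8,fy=2.8),cv2.resize(cam('side')['image'][190:310,230:370],None,fx=2.8,fy=2.8)]
o=np.zeros((340,800,3),np.uint8);o[:252,:392]=im[0];o[:336,400:792]=im[1];save('g1.png',o)"
```

```text
t 4.875 pos [464.  236.2 119.3] rot [-1.7984e+02  7.0000e-02  9.7040e+01] | shift [ 4.7  1.7 45.3] turn 0.001 | F [ 1.  -0.1  1. ] w 55.9 gf 0.0
  after turn: [ 4.7  1.5 45.3]
```

View pics/g1.png

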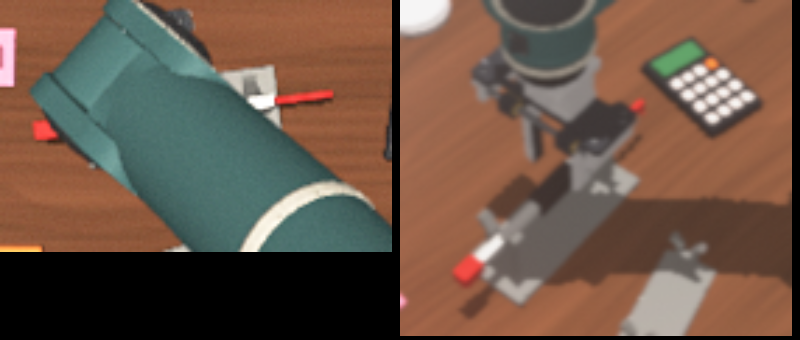

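The view shows the jaws straddling the rod over the grip, with the tail at crop (466,270) and the hook at (635,105). I descend and close.

```bash

python3 -m pendant '[[[5,2,20,0],[0,0,25,0],[0,0,0,0],[0,0,0,0]]]' 
python3 -m pendant '[[[0,0,0,0],[0,0,0,0],[0,0,0,0],[0,0,0,0],[0,0,0,0]]]' 0 60
python3 -c "
from h import *
togo(.465,.241,.074,97)"
```

```text
time_s: 5.48
tcp_pos: [0.4665, 0.2433, 0.0761]
tcp_rot: [180.0, -0.0, 97.1]
wrist_force: [0.6, 1.1, 0.5]
grip_width: 0.0564
grip_force: 0.0
time_s: 6.1
tcp_pos: [0.4663, 0.243, 0.0756]
tcp_rot: [180.0, -0.0, 97.1]
wrist_force: [-0.9, -0.7, 3.4]
grip_width: 0.0215
grip_force: 60.0
t 6.1 pos [466.3 243.   75.6] rot [179.99  -0.    97.1 ] | shift [-1.8 -1.6  1.6] turn 0.002 | F [-0.9 -0.7  3.4] w 21.5 gf 60.0
  after turn: [-1.8 -1.6  1.6]
```

```bash

python3 -m pendant '[[[0,0,-10,0],[0,0,-20,0],[0,0,-30,0],[0,0,-30,0],[0,0,-30,0]]]' >/dev/null
python3 -m pendant '[[[0,0,-40,-0.026],[0,0,-40,0],[0,0,-40,0],[0,0,-34,0],[0,0,0,0]]]'
python3 -c "
from h import *
togo(.537,-.02,.35,98.6)"
```

```text
time_s: 7.35
tcp_pos: [0.4664, 0.2437, 0.3527]
tcp_rot: [179.8, -0.0, 98.6]
wrist_force: [-0.1, -0.3, -3.2]
grip_width: 0.0213
grip_force: 60.0
t 7.35 pos [466.4 243.7 352.7] rot [ 1.7976e+02 -4.0000e-02  9.8630e+01] | shift [-271.3   30.3    2.6] turn 0.0 | F [-0.1 -0.3 -3.2] w 21.3 gf 60.0
  after turn: [-271.3   30.4    2.7]
```

```bash

python3 -m pendant '[[[-20,3,0,0],[-36,4,0,0],[-36,4,0,0],[-36,4,0,0],[-36,4,0,0]]]' >/dev/null
python3 -m pendant '[[[-36,4,0,0],[-36,4,0,0],[-25,3,0,0],[-10,0,0,0],[0,0,0,0]]]'
python3 - <<'E'
from h import *
T=cam("top");S=cam("side");togo(.5462,-.0804,.344,98.6)
def cr(c,x,y,w,h,k): return cv2.resize(c["image"][y:y+h,x:x+w],None,fx=k,fy=k,interpolation=cv2.INTER_NEAREST)
o=np.zeros((400,800,3),np.uint8);a=cr(T,350,125,100,90,4);b=cr(S,315,80,80,80,5);o[:360,:400]=a;o[:400,400:]=b;save("a1.png",o)
for n,c,bx in(("T",T,(340,120,110,90)),("S",S,(290,80,110,100))):
    H=cv2.cvtColor(c["image"],cv2.COLOR_RGB2HSV);x,y,w,h=bx
    for nm,m in(("red",cv2.inRange(H,(0,130,80),(6,255,255))|cv2.inRange(H,(173,130,80),(180,255,255))),("yel",cv2.inRange(H,(17,110,110),(34,255,255)))):
        z=np.zeros_like(m);z[y:y+h,x:x+w]=m[y:y+h,x:x+w];p=np.argwhere(z)[:,::-1];print(n,nm,len(p),p.min(0),p.max(0),p.mean(0).round(1))
        if nm=="red" and n=="T":
            i=p[:,0]>=p[:,0].max()-2;print(" end",p[i].mean(0),plane(T,*p[i].mean(0),.344),"line slope",np.degrees(np.arctan2(*np.subtract(*[plane(T,*p[p[:,0]==q].mean(0),.344)[[1,0]] for q in(p[:,0].max()-1,p[:,0].min()+1)])) ) )
E
```

```text
time_s: 8.6
tcp_pos: [0.536, -0.0202, 0.3492]
tcp_rot: [-180.0, -0.0, 98.6]
wrist_force: [0.6, 0.7, -2.7]
grip_width: 0.0215
grip_force: 60.0
t 8.7 pos [536.1 -19.3 349.5] rot [-1.7999e+02 -2.0000e-02  9.8670e+01] | shift [-62.    0.8   5.5] turn 0.001 | F [-0.2 -0.9 -1.9] w 21.8 gf 60.0
  after turn: [-61.9   0.8   5.5]
T red 47 [406 162] [416 166] [411.3 164. ]
 end [414.92307692 163.69230769] [ 0.55913598 -0.18372702  0.344     ] line slope -82.94456482662873
T yel 150 [423 155] [443 171] [431.9 163. ]
S red 91 [296 162] [306 173] [300.5 167.9]
S yel 66 [357 122] [370 131] [363.  127.3]
```

View pics/a1.png

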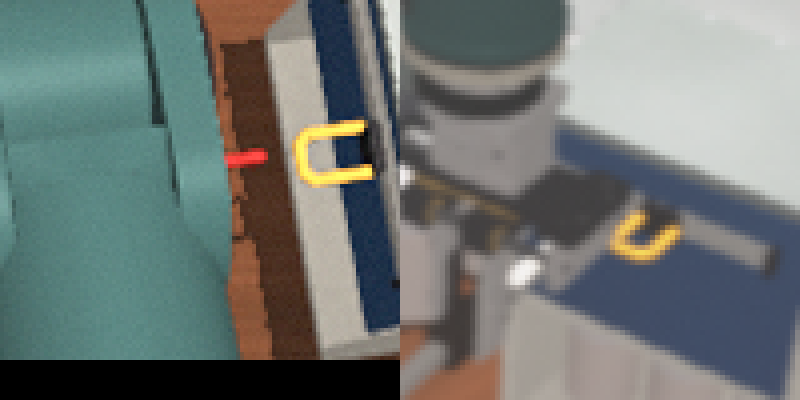

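The top crop shows the red hook end at full-picture (415,164), in line with the eye at (432,163), about 60 mm short. The side view is occluded. I advance above the eye.

```bash

python3 -m pendant '[[[-20,2,0,0],[-20,0,0,0],[-15,0,0,0],[-6,0,0,0],[0,0,0,0]]]'
python3 - <<'E'
from h import *
T=cam("top");S=cam("side")
def cr(c,x,y,w,h,k): return cv2.resize(c["image"][y:y+h,x:x+w],None,fx=k,fy=k,interpolation=cv2.INTER_NEAREST)
o=np.zeros((500,800,3),np.uint8);o[:420,:400]=cr(T,410,140,50,50,8)[:, :][:400].repeat(1,0) if 0 else cv2.resize(T["image"][142:184,410:450],(400,420),interpolation=0);o[:400,400:]=cr(S,330,90,80,80,5);save("a2.png",o)
H=cv2.cvtColor(T["image"],cv2.COLOR_RGB2HSV);m=cv2.inRange(H,(0,130,80),(6,255,255))|cv2.inRange(H,(173,130,80),(180,255,255));p=np.argwhere(m[120:210,400:460])[:,::-1]+[400,120]
i=p[:,0]>=p[:,0].max()-2;print(p.max(0),p[i].mean(0),plane(T,*p[i].mean(0),.342))
E
```

```text
time_s: 9.32
tcp_pos: [0.5475, -0.0807, 0.3494]
tcp_rot: [-180.0, -0.0, 98.6]
wrist_force: [-0.2, -0.3, -1.7]
grip_width: 0.0216
grip_force: 60.0Traceback (most recent call last):
  File "<stdin>", line 6, in <module>
    return umr_maximum(a, axis, None, out, keepdims, initial, where)
ValueError: zero-size array to reduction operation maximum which has no identity
```

View pics/a2.png

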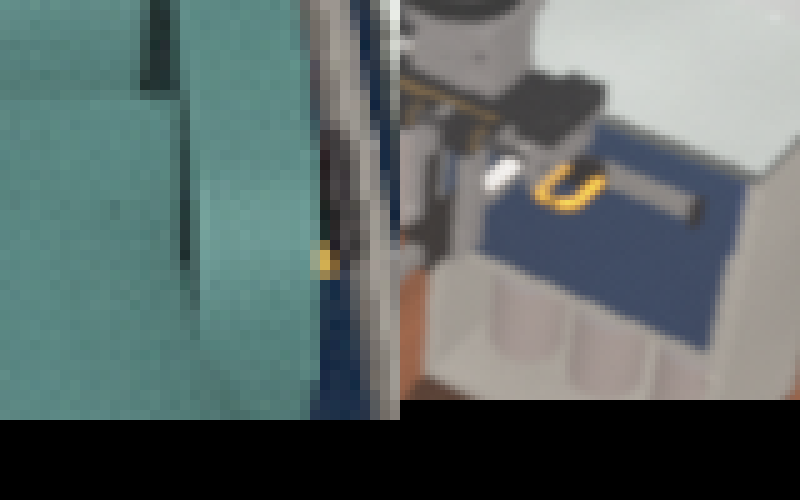

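Both views are now mostly blocked by the arm: the top view shows only a leg of the eye at about (442,168), and the side view shows the eye beside the gripper. I lower in small steps by feel.

```bash

python3 -m pendant '[[[0,0,10,0],[0,0,10,0],[0,0,5,0],[0,0,0,0]]]'|grep -E "pos|force"
python3 -m pendant '[[[0,0,2,0],[0,0,2,0],[0,0,2,0],[0,0,0,0]]]'|grep -E "pos|wrist"
```

```text
tcp_pos: [0.5474, -0.0804, 0.324]
wrist_force: [-0.1, 0.3, -1.3]
grip_force: 60.0
tcp_pos: [0.5474, -0.0805, 0.3183]
wrist_force: [-0.1, 0.8, -2.6]
```

```bash

python3 -m pendant '[[[0,0,2,0],[0,0,2,0],[0,0,2,0],[0,0,0,0]]]'|grep -E "pos|wrist"
```

```text
tcp_pos: [0.5474, -0.0805, 0.3123]
wrist_force: [0.3, 0.1, -2.6]
```

```bash

python3 -m pendant '[[[0,0,2,0],[0,0,2,0],[0,0,0,0]]]'|grep -E "pos|wrist"
python3 -m pendant '[[[0,0,2,0],[0,0,1,0],[0,0,0,0]]]'|grep -E "pos|wrist"
```

```text
tcp_pos: [0.5474, -0.0805, 0.3083]
wrist_force: [0.1, 0.2, -2.3]
tcp_pos: [0.5475, -0.0805, 0.3053]
wrist_force: [0.5, 0.1, -2.0]
```

```bash

python3 -m pendant '[[[3,0,0,0],[3,0,0,0],[0,0,0,0]]]'|grep -E "pos|wrist"
python3 -m pendant '[[[2,0,0,0],[2,0,0,0],[0,0,0,0]]]'|grep -E "pos|wrist"
python3 -m pendant '[[[2,0,0,0],[2,0,0,0],[0,0,0,0]]]'|grep -E "pos|wrist"
```

```text
tcp_pos: [0.5466, -0.0742, 0.3055]
wrist_force: [-0.3, 0.3, -2.2]
tcp_pos: [0.546, -0.0704, 0.3055]
wrist_force: [0.5, 0.3, -2.3]
tcp_pos: [0.5453, -0.067, 0.3053]
wrist_force: [1.2, -3.6, -3.8]
```

Contact at about the expected place. Next I feel for the cross bar with the neck.

```bash

python3 -m pendant '[[[-1,0,2,0],[0,0,0,0]]]'|grep -E "pos|wrist"
python3 -m pendant '[[[0,0,1.5,0],[0,0,0,0]]]'|grep -E "pos|wrist"
python3 -m pendant '[[[0,0,1.5,0],[0,0,0,0]]]'|grep -E "pos|wrist"
```

```text
tcp_pos: [0.5455, -0.0674, 0.3033]
wrist_force: [-0.2, -1.0, -1.6]
tcp_pos: [0.5455, -0.0675, 0.3019]
wrist_force: [-0.3, -0.4, -2.2]
tcp_pos: [0.5455, -0.0676, 0.3003]
wrist_force: [-0.1, -0.9, -2.4]
```

```bash
python3 -c "
import numpy as np
th=np.linspace(0,1.3,41);c,s=np.cos(th),np.sin(th)
X=-(125*s+66*c);Z=125*c-66*s;sl=np.clip((th-.2)/.6,0,1)*4
d=np.diff(np.c_[-(X+sl),-Z],axis=0);C=np.cumsum(d,0)
q=np.diff(np.vstack([[0,0],np.round(C*2)/2]),axis=0)
for i in range(0,40,5): print(th[i+5].round(2),str([[float(a),0,float(b),0] for a,b in q[i:i+5]]).replace(' ',''),C[i+4].round(1))
"
```

```text
0.16 [[4.0,0,2.0,0],[4.0,0,2.5,0],[4.0,0,2.5,0],[3.5,0,2.5,0],[4.0,0,3.0,0]] [19.4 12.3]
0.32 [[3.5,0,2.5,0],[3.5,0,3.0,0],[3.0,0,3.0,0],[3.0,0,3.5,0],[3.0,0,3.0,0]] [35.6 27.6]
0.49 [[3.0,0,3.5,0],[3.0,0,3.5,0],[2.5,0,3.5,0],[2.5,0,3.5,0],[2.5,0,4.0,0]] [48.9 45.5]
0.65 [[2.5,0,4.0,0],[2.0,0,3.5,0],[2.0,0,4.0,0],[2.0,0,4.5,0],[1.5,0,4.0,0]] [59.2 65.4]
0.81 [[2.0,0,4.0,0],[1.5,0,4.5,0],[1.0,0,4.0,0],[1.5,0,4.5,0],[1.0,0,4.5,0]] [66.1 87. ]
0.98 [[1.5,0,4.5,0],[1.0,0,4.5,0],[0.5,0,4.5,0],[1.0,0,4.5,0],[0.5,0,4.5,0]] [ 70.5 109.5]
1.14 [[0.5,0,4.5,0],[0.0,0,4.5,0],[0.5,0,4.5,0],[0.0,0,5.0,0],[-0.5,0,4.5,0]] [ 71.2 132.4]
1.3 [[0.0,0,4.5,0],[-0.5,0,4.5,0],[-0.5,0,4.5,0],[-1.0,0,4.5,0],[-1.0,0,4.5,0]] [ 68.1 155.2]
```

```bash

python3 -m pendant '[[[4,0,2,0],[4,0,2.5,0],[4,0,2.5,0],[3.5,0,2.5,0],[4,0,3,0]]]'|grep -E "pos|wrist"
python3 -m pendant '[[[3.5,0,2.5,0],[3.5,0,3,0],[3,0,3,0],[3,0,3.5,0],[3,0,3,0]]]'|grep -E "pos|wrist"
```

```text
tcp_pos: [0.5426, -0.0481, 0.2878]
wrist_force: [0.2, -3.0, -2.0]
tcp_pos: [0.5402, -0.0323, 0.2727]
wrist_force: [0.9, -2.2, -0.3]
```

```bash

python3 -m pendant '[[[3,0,3.5,0],[3,0,3.5,0],[2.5,0,3.5,0],[2.5,0,3.5,0],[2.5,0,4,0]]]'|grep -E "pos|wrist"
python3 -m pendant '[[[2.5,0,4,0],[2,0,3.5,0],[2,0,4,0],[2,0,4.5,0],[1.5,0,4,0]]]'|grep -E "pos|wrist"
python3 - <<'E'
from h import *
T=cam("top");S=cam("side")
o=np.zeros((500,800,3),np.uint8);o[:400,:400]=cv2.resize(T["image"][100:200,380:480],(400,400));o[:480,400:]=cv2.resize(S["image"][80:176,330:410],(400,480));save("p1.png",o)
E
```

```text
tcp_pos: [0.5382, -0.0191, 0.2547]
wrist_force: [-0.2, -2.7, -0.2]
tcp_pos: [0.5367, -0.0092, 0.2346]
wrist_force: [0.4, -2.0, -0.4]
```

View pics/p1.png

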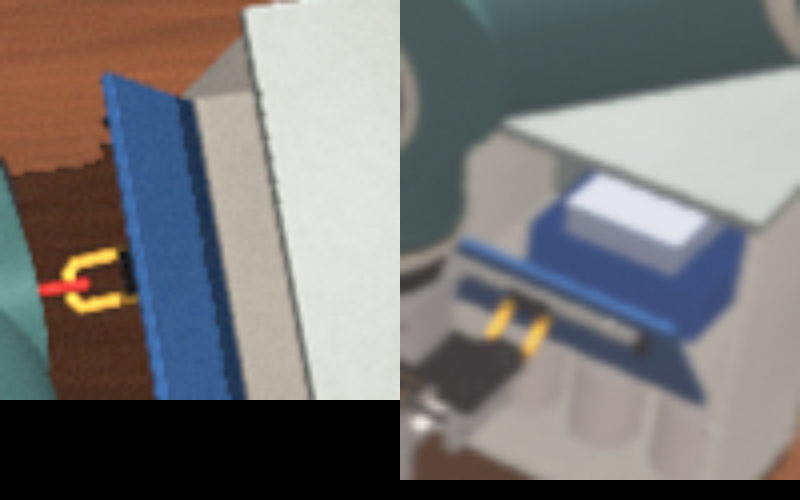

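The flap is about half open: the red neck lies over the cross bar (top view, about (400,172)) with the prong in the eye. Forces are about 3 N, so I continue.

```bash

python3 -m pendant '[[[2,0,4,0],[1.5,0,4.5,0],[1,0,4,0],[1.5,0,4.5,0],[1,0,4.5,0]]]'|grep -E "pos|wrist"
python3 -m pendant '[[[1.5,0,4.5,0],[1,0,4.5,0],[0.5,0,4.5,0],[1,0,4.5,0],[0.5,0,4.5,0]]]'|grep -E "pos|wrist"
```

```text
tcp_pos: [0.5357, -0.0019, 0.2132]
wrist_force: [-0.3, 1.6, 1.2]
tcp_pos: [0.535, 0.0021, 0.1906]
wrist_force: [0.0, 1.3, 0.7]
```

```bash

python3 -m pendant '[[[0.5,0,4.5,0],[0,0,4.5,0],[0.5,0,4.5,0],[0,0,5,0],[-0.5,0,4.5,0]]]'|grep -E "pos|wrist"
python3 -m pendant '[[[0,0,4.5,0],[-0.5,0,4.5,0],[-0.5,0,4.5,0]]]'|grep -E "pos|wrist"
```

```text
tcp_pos: [0.5349, 0.0026, 0.1676]
wrist_force: [-0.3, 1.3, 0.2]
tcp_pos: [0.5351, 0.0015, 0.1541]
wrist_force: [-1.3, 0.2, -0.1]
```

```bash

python3 -m pendant '[[[-1,0,4.5,0],[-1,0,3,0],[0,0,0,0]]]'|grep -E "pos|wrist"
python3 -m pendant '[[[0,0,1.5,0],[0,0,1.5,0],[0,0,0,0]]]'|grep -E "pos|wrist"
```

```text
tcp_pos: [0.5353, -0.0006, 0.1467]
wrist_force: [-0.2, 0.5, -1.9]
tcp_pos: [0.5354, -0.0005, 0.1439]
wrist_force: [-0.3, -1.0, -0.6]
```

```bash

python3 -m pendant '[[[0,0,1.5,0],[0,0,0,0]]]'|grep -E "pos|wrist"
python3 -m pendant '[[[0,0,1.5,0],[0,0,0,0]]]'|grep -E "pos|wrist"
```

```text
tcp_pos: [0.5353, -0.0004, 0.1423]
wrist_force: [0.6, -0.3, 0.1]
tcp_pos: [0.5353, -0.0004, 0.1408]
wrist_force: [0.8, -0.7, 0.1]
```

```bash

python3 - <<'E'
from h import *
T=cam("top");S=cam("side")
o=np.zeros((480,800,3),np.uint8);o[:400,:400]=cv2.resize(T["image"][100:200,380:480],(400,400));o[:480,400:]=cv2.resize(S["image"][80:176,330:410],(400,480));save("p2.png",o)
E
```

```text
(no output)
```

View pics/p2.png

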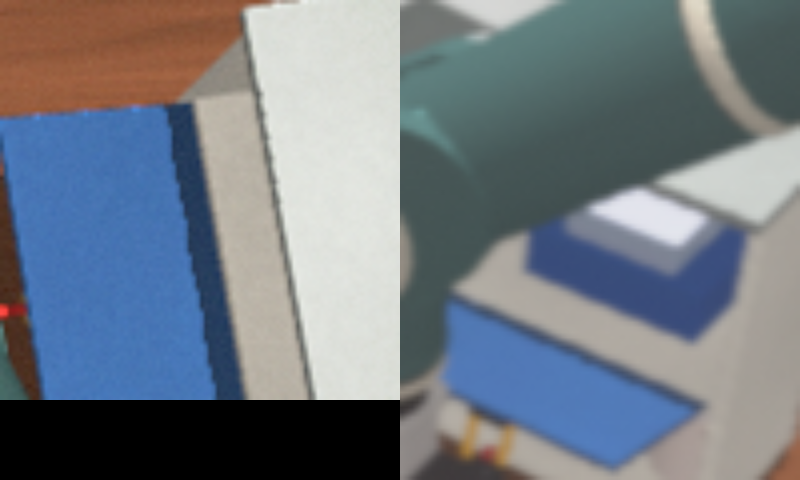

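The flap is close to level (top view, its edge at about (382–390,130–200)), with the neck under it still on the cross bar. The force is steady, so it isn't at the stop yet. I creep on.

```bash

for i in 1; do :; done
python3 -m pendant '[[[0,0,1.5,0],[0,0,0,0]]]'|grep -E "pos|wrist"
python3 -m pendant '[[[0,0,1.5,0],[0,0,0,0]]]'|grep -E "pos|wrist"
```

```text
tcp_pos: [0.5354, -0.0004, 0.1394]
wrist_force: [0.5, -0.4, 1.0]
tcp_pos: [0.5355, -0.0004, 0.138]
wrist_force: [0.1, 0.2, 1.3]
```

```bash

python3 -m pendant '[[[0,0,1.5,0],[0,0,0,0]]]'|grep -E "pos|wrist"
```

```text
tcp_pos: [0.5354, -0.0003, 0.1364]
wrist_force: [0.1, 0.7, 2.4]
```

```bash

python3 -m pendant '[[[0,0,1.5,0],[0,0,0,0]]]'|grep -E "pos|wrist"
python3 - <<'E'
from h import *
T=cam("top");S=cam("side")
# hinge frame: yaw -81.4, cross bar at rest X0; hinge plane X= bar+66
y=np.radians(-81.4);ex=np.array([np.cos(y),np.sin(y),0]);ey=np.array([-np.sin(y),np.cos(y),0])
bar=np.array([.5677,-.2225,.285]);
H=cv2.cvtColor(S["image"],cv2.COLOR_RGB2HSV)
b=cv2.inRange(H,(100,90,90),(125,255,255));ct=max([c for c in cv2.findContours(b,0,1)[0]],key=lambda c:cv2.contourArea(c));ap=cv2.approxPolyDP(ct,2,True)[:,0];print("side blue",ap.tolist())
H=cv2.cvtColor(T["image"],cv2.COLOR_RGB2HSV);b=cv2.inRange(H,(100,120,120),(125,255,255));ct=max(cv2.findContours(b,0,1)[0],key=cv2.contourArea);print("top blue",cv2.approxPolyDP(ct,2,True)[:,0].tolist())
# predicted tip corners (front face edge & back edge) for some angles; cabinet y centre from board centre
cen=np.array([.5969,-.3699,0]);yc=cen@ey;xh=bar@ex+.066;zh=.160
for th in(1.1,1.2,1.25,1.3):
    u=-np.sin(th)*ex+np.cos(th)*np.array([0,0,1]);n=-np.cos(th)*ex-np.sin(th)*np.array([0,0,1])
    for sy in(-.121,.121):
        p=xh*ex+(yc+sy)*ey+zh*np.array([0,0,1])+.158*u;print(th,sy,"top",proj(T,p).round(1),"side",proj(S,p).round(1),end=" ; ")
    print()
E
```

```text
tcp_pos: [0.5353, -0.0003, 0.1348]
wrist_force: [0.8, 0.9, 3.0]
side blue [[339, 140], [339, 157], [348, 163], [372, 173], [388, 162]]
top blue [[421, 127], [379, 131], [391, 204], [395, 214], [435, 208]]
1.1 -0.121 top [399.1 213.9] side [375.8 163.9] ; 1.1 0.121 top [383.9 125.3] side [318.7 138.1] ; 
1.2 -0.121 top [395.6 214.6] side [374.3 168.1] ; 1.2 0.121 top [380.7 127. ] side [317.6 142.1] ; 
1.25 -0.121 top [394.1 214.9] side [373.6 170.1] ; 1.25 0.121 top [379.3 127.9] side [317.1 144. ] ; 
1.3 -0.121 top [392.8 215.2] side [373.  172.1] ; 1.3 0.121 top [378.1 128.7] side [316.7 145.9] ;
```

```bash
cat > fl.py <<'E'
from h import *
S=cam("side");T=cam("top")
g=cv2.cvtColor(S["image"],cv2.COLOR_RGB2HSV);b=cv2.inRange(g,(100,90,90),(125,255,255))
# lower-edge rows at columns near tip edge, and red prong/eye
print([int(np.nonzero(b[150:190,c])[0].max()+150) for c in(350,355,360,365,370)],"area",int((b[135:180,335:392]>0).sum()))
m=cv2.inRange(cv2.cvtColor(T["image"],cv2.COLOR_RGB2HSV),(100,120,120),(125,255,255));print("top area",int((m[120:220,370:440]>0).sum()))
E
python3 fl.py
python3 -m pendant '[[[0,0,1.5,0],[0,0,1.5,0],[0,0,0,0]]]'|grep -E "pos|wrist"
python3 fl.py
python3 -m pendant '[[[0,0,1.5,0],[0,0,1.5,0],[0,0,0,0]]]'|grep -E "pos|wrist"
python3 fl.py
```

```text
[163, 165, 168, 170, 172] area 1098
top area 3639
tcp_pos: [0.5353, -0.0003, 0.1318]
wrist_force: [0.3, 3.1, 1.7]
[163, 165, 168, 170, 172] area 1100
top area 3638
tcp_pos: [0.5353, -0.0003, 0.1288]
wrist_force: [0.1, 2.8, 1.7]
[163, 165, 168, 170, 172] area 1097
top area 3637
```

The flap doesn't respond to a further 6 mm of press, and its corner at (372,173) matches the 1.3 rad prediction, so it is at the stop. The rod has pivoted slightly nose-up. Now I unhook: lift, then withdraw.

```bash

python3 -m pendant '[[[0,0,-4,0],[0,0,-4,0],[0,0,-4,0],[0,0,-4,0],[0,0,0,0]]]'|grep -E "pos|wrist"
python3 -m pendant '[[[0,0,-2,0],[0,0,-2,0],[0,0,0,0]]]'|grep -E "pos|wrist"
python3 fl.py
python3 - <<'E'
from h import *
T=cam("top");S=cam("side")
o=np.zeros((480,800,3),np.uint8);o[:400,:400]=cv2.resize(T["image"][130:190,350:410],(400,400));o[:480,400:]=cv2.resize(S["image"][140:200,320:370],(400,480));save("u1.png",o)
E
```

```text
tcp_pos: [0.5356, -0.0005, 0.1453]
wrist_force: [0.2, -0.4, -2.7]
tcp_pos: [0.5354, -0.0004, 0.149]
wrist_force: [-0.3, 0.3, -1.4]
[163, 165, 168, 170, 172] area 1092
top area 3638
```

View pics/u1.png

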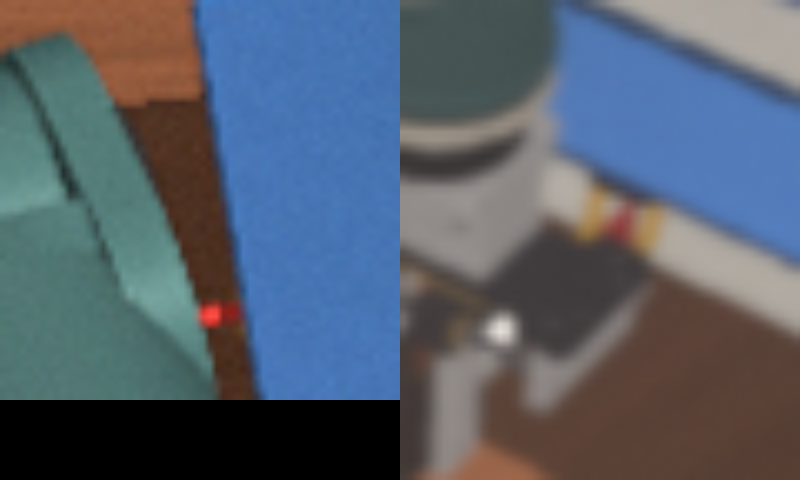

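The picture shows the red neck between the yellow legs (side, about (348,167)) with the flap unmoved. I've used all the pictures, so from here on I go by numbers.

```bash

python3 -m pendant '[[[0,0,-1.5,0],[0,0,-1.5,0],[0,0,0,0]]]'|grep -E "pos|wrist"
python3 -m pendant '[[[2,0,0,0],[2,0,0,0],[0,0,0,0]]]'|grep -E "pos|wrist"
```

```text
tcp_pos: [0.5355, -0.0004, 0.1521]
wrist_force: [-0.2, -0.8, -2.1]
tcp_pos: [0.5348, 0.0038, 0.1519]
wrist_force: [-0.7, 0.7, -2.7]
```

```bash

python3 -m pendant '[[[2,0,0,0],[2,0,0,0],[0,0,0,0]]]'|grep -E "pos|wrist"
python3 fl.py
```

```text
tcp_pos: [0.5342, 0.0077, 0.1519]
wrist_force: [-0.5, -0.7, -2.2]
[163, 165, 168, 170, 172] area 1120
top area 3644
```

```bash

python3 -m pendant '[[[2,0,0,0],[2,0,0,0],[0,0,0,0]]]'|grep -E "pos|wrist"
python3 -m pendant '[[[2,0,-0.5,0],[2,0,-0.5,0],[0,0,0,0]]]'|grep -E "pos|wrist"
```

```text
tcp_pos: [0.5336, 0.0117, 0.152]
wrist_force: [-0.1, 0.3, -2.7]
tcp_pos: [0.533, 0.0156, 0.153]
wrist_force: [0.1, -0.8, -2.0]
```

```bash

python3 -m pendant '[[[3,0,-0.5,0],[3,0,-0.5,0],[0,0,0,0]]]'|grep -E "pos|wrist"
python3 fl.py
```

```text
tcp_pos: [0.5321, 0.0217, 0.154]
wrist_force: [-0.3, -0.7, -2.0]
[163, 165, 168, 170, 172] area 1174
top area 3642
```

```bash

python3 -m pendant '[[[4,0,0,0],[5,0,0,0],[0,0,0,0]]]'|grep -E "pos|wrist"
python3 -m pendant '[[[8,0,0,0],[10,0,0,0],[0,0,0,0]]]'|grep -E "pos|wrist"
python3 -m pendant '[[[15,0,0,0],[20,0,0,0],[20,0,0,0],[10,0,0,0],[0,0,0,0]]]'
python3 fl.py
python3 - <<'E'
from h import *
T=cam("top");S=cam("side");togo(.4663,.2430,.30,97.1)
for n,c in(("T",T),("S",S)):
    H=cv2.cvtColor(c["image"],cv2.COLOR_RGB2HSV);m=cv2.inRange(H,(0,130,80),(6,255,255))|cv2.inRange(H,(173,130,80),(180,255,255));N,_,st,ce=cv2.connectedComponentsWithStats(m)
    for i in range(1,N):
        if st[i,4]>6:print(n,st[i],ce[i].round(1))
E
```

```text
tcp_pos: [0.5307, 0.0309, 0.154]
wrist_force: [-0.5, -0.0, -1.7]
tcp_pos: [0.5279, 0.0492, 0.154]
wrist_force: [-0.0, -1.2, -1.5]
time_s: 26.92
tcp_pos: [0.5182, 0.113, 0.1539]
tcp_rot: [-180.0, -0.0, 98.7]
wrist_force: [-0.0, -0.3, -1.5]
grip_width: 0.0209
grip_force: 60.0
[163, 165, 168, 170, 172] area 1180
top area 3646
t 27.125 pos [518.5 111.5 153.9] rot [-1.7999e+02  1.0000e-02  9.8530e+01] | shift [ 137.7  -32.2 -146.1] turn 0.025 | F [-0.7 -0.7 -2.3] w 21.2 gf 60.0
  after turn: [ 136.9  -35.6 -146.1]
T [333 180  22   6  69] [343.6 182.1]
T [242 193  12   9  81] [247.4 197.4]
T [153 201  13   1  13] [159. 201.]
S [324 180   9   8  45] [328.7 184.1]
S [270 233  12  12  83] [274.9 238.7]
```

```bash
python3 -c "
from h import *
T=cam('top');S=cam('side')
a=tri(T,(247.4,197.4),S,(274.9,238.7));b=tri(T,(343.6,182.1),S,(328.7,184.1));print(a,b);d=b[0]-a[0];print(np.degrees(np.arcsin(d[2]/np.linalg.norm(d))),np.degrees(np.arctan2(d[1],d[0])))"
python3 -m pendant '[[[20,-6,-10,0.025],[28,-7,-16,0],[28,-7,-10,0],[28,-7,0,0],[20,-5,0,0]]]' >/dev/null
python3 -m pendant '[[[12,-3,0,0],[0,0,0,0],[0,0,0,0]]]' 
python3 -c "
from h import *
togo(.4663,.2430,.0756,97.1)"
```

```text
(array([0.49807079, 0.25058136, 0.13986247]), [np.float64(1.2), np.float64(1.2)]) (array([ 0.53484588, -0.02598212,  0.16732876]), [np.float64(2.9), np.float64(2.9)])
5.6224392919886235 -82.42572116318335
time_s: 28.22
tcp_pos: [0.4666, 0.2418, 0.1898]
tcp_rot: [-180.0, 0.0, 97.1]
wrist_force: [0.4, 0.9, -1.8]
grip_width: 0.0218
grip_force: 60.0
t 28.225 pos [466.6 241.8 189.8] rot [-1.7999e+02  2.0000e-02  9.7100e+01] | shift [ 1.300e+00 -1.000e-01  1.142e+02] turn 0.0 | F [ 0.4  0.9 -1.8] w 21.8 gf 60.0
  after turn: [  1.3  -0.2 114.2]
```

```bash

python3 -m pendant '[[[1,0,25,0],[0,0,25,0],[0,0,25,0],[0,0,15,0],[0,0,8,0]]]' |grep -E "pos|wrist"
python3 -m pendant '[[[0,0,3,0],[0,0,3,0],[0,0,0,0]]]' |grep -E "pos|wrist"
python3 -m pendant '[[[0,0,2,0],[0,0,0,0]]]' |grep -E "pos|wrist"
```

```text
tcp_pos: [0.4662, 0.2432, 0.0914]
wrist_force: [0.1, -0.4, -1.6]
tcp_pos: [0.4662, 0.2437, 0.0862]
wrist_force: [-0.5, -0.5, -2.3]
tcp_pos: [0.4661, 0.2436, 0.084]
wrist_force: [-0.3, -0.1, -2.5]
```

Reduce the grip so the rod can level itself while I go down.

```bash

python3 -m pendant '[[[0,0,1,0],[0,0,1,0],[0,0,0,0]]]' 0 15 |grep -E "pos|force"
python3 -m pendant '[[[0,0,1,0],[0,0,1,0],[0,0,0,0]]]' |grep -E "pos|wrist"
python3 -m pendant '[[[0,0,1,0],[0,0,1,0],[0,0,0,0]]]' |grep -E "pos|wrist"
```

```text
tcp_pos: [0.466, 0.2437, 0.0819]
wrist_force: [0.6, 0.9, -1.1]
grip_force: 15.0
tcp_pos: [0.4661, 0.2436, 0.0799]
wrist_force: [0.2, 0.0, 0.4]
tcp_pos: [0.4661, 0.2436, 0.0779]
wrist_force: [0.3, -0.9, 0.0]
```

```bash

python3 -m pendant '[[[0,0,1,0],[0,0,1,0],[0,0,0,0]]]' 0 5 |grep -E "pos|wrist"
python3 -m pendant '[[[0,0,0,0],[0,0,0,0],[0,0,0,0],[0,0,0,0]]]' 60
python3 -m pendant '[[[0,0,-10,0],[0,0,-20,0],[0,0,-35,0],[0,0,-40,0],[0,0,-40,0]]]' |grep -E "pos|wrist"
python3 -m pendant '[[[0,-40,-20,0],[0,-40,0,0],[0,-40,0,0],[0,0,0,0],[0,0,0,0]]]' |grep -E "pos|wrist"
python3 fl.py
python3 - <<'E'
from h import *
T=cam("top");S=cam("side");c={}
for n,q in(("T",T),("S",S)):
    save("end"+n+".png",q["image"]);H=cv2.cvtColor(q["image"],cv2.COLOR_RGB2HSV);m=cv2.inRange(H,(0,130,80),(5,255,255))|cv2.inRange(H,(174,130,80),(180,255,255));N,_,st,ce=cv2.connectedComponentsWithStats(m)
    for i in range(1,N):
        if st[i,4]>20:print(n,st[i],ce[i].round(1))
E
```

```text
tcp_pos: [0.466, 0.2437, 0.0758]
wrist_force: [0.4, 0.6, -2.0]
time_s: 31.48
tcp_pos: [0.4661, 0.2437, 0.076]
tcp_rot: [180.0, -0.0, 97.2]
wrist_force: [0.7, -0.4, 0.8]
grip_width: 0.0555
grip_force: 0.0
tcp_pos: [0.4658, 0.2438, 0.2237]
wrist_force: [-0.4, -0.5, -0.1]
tcp_pos: [0.3475, 0.2289, 0.242]
wrist_force: [0.8, 0.1, 0.5]
T [288 202  21   6  70] [298.3 204.4]
T [202 212  11   8  72] [206.6 215.8]
S [249 281  11  12  82] [253.8 286.5]Traceback (most recent call last):
  File "fl.py", line 5, in <module>
    print([int(np.nonzero(b[150:190,c])[0].max()+150) for c in(350,355,360,365,370)],"area",int((b[135:180,335:392]>0).sum()))
               ~~~~~~~~~~~~~~~~~~~~~~~~~~~~~~~^^
    return umr_maximum(a, axis, None, out, keepdims, initial, where)
ValueError: zero-size array to reduction operation maximum which has no identity
```

```bash
python3 - <<'E'
from h import *
a=cv2.imread("pics/top0.png").astype(int);b=cv2.imread("pics/endT.png").astype(int)
for n,(x,y,w,h) in dict(jars=(280,120,62,45),calc=(325,178,40,55),rod=(200,190,112,42)).items(): print(n,abs(a-b)[y:y+h,x:x+w].max(2).mean().round(1))
m=cv2.inRange(cv2.cvtColor(b.astype(np.uint8),cv2.COLOR_BGR2HSV),(100,120,120),(125,255,255));ct=max(cv2.findContours(m,0,1)[0],key=cv2.contourArea);print("flap",int((m[120:220,370:440]>0).sum()),cv2.approxPolyDP(ct,2,True)[:,0].tolist())
s=manip.sense();print(s["tcp_pos"],s["wrist_force"].round(1))
E
```

```text
jars 2.8
calc 3.0
rod 16.0
flap 3646 [[421, 127], [379, 131], [394, 215], [435, 208]]
[0.34741667 0.22884504 0.24101624] [ 0.1  0.6 -0.6]
```

```bash
python3 -c "
from bench import manip
print(manip.hand_in())"
```

```text
the job is handed in; nothing more can be done
None
```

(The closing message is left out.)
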